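# Lay the pipe over the hearth bricks and rehearse the brazing pass

### The arm

A 6-joint arm with a two-finger parallel gripper is mounted at the origin on the work surface. World frame = base frame: x ahead of the robot, y to its left, z up, the work surface at z = 0. Lengths are in m, angles in rad, forces in N, time in s.
With the tool pointing down it reaches from about 0.375 to 0.925 m from the base axis. Payload 5.7 kg.
Tool frame: the origin (TCP) lies midway between the tips of the shut fingers; the grasp point (between the pads) lies 19 mm behind it; z points along the fingers, y is the line along which they close (so a half turn about z gives the same grasp; the last joint's range is limited). The gripper opens to 88 mm and grips with 3 to 60 N. Pads are 20 mm wide; open, the fingers measure 115 mm over their backs; the gripper's body (75 mm by 178 mm) begins 61 mm behind the grasp point.
Start: joints at [1.044, 0.359, 1.51, -0, 1.272, -0.115], TCP at [0.24, 0.55, 0.223] pointing down, gripper open.
Joint ranges: [-2.97, 2.97], [-1.01, 2.36], [0.21, 2.38], [-0.96, 4.11], [0.2, 2.71], [-2.98, 2.98]. Speed limits (rad/s): [2.39, 2.39, 3.14, 3.14, 3.14, 3.14].

### API

Orientations are given as a unit quaternion [x, y, z, w].
In Python, from bench import move_ptp, servo_line, goto_joints, move_gripper, sleep, inverse_kinematics, capture, PlanningError, close_job, spot_in, silhouettes, current_clock, current_joint_pos, current_qvel, current_joint_torque, current_position, current_orientation, current_force, current_torque, current_finger_gap, current_grip_force gives the robot as it stands. Calls block until the motion is done:
- move_ptp(position, orientation): joint-space move of the TCP to a pose.
- servo_line(position, orientation=None, rate=0.15, contact_N=None): straight line of the TCP; orientation=None keeps the orientation; rate is the mean speed in m/s. With contact_N (N) it stops when the force on the tool has changed by that much, and returns True; else False.
- goto_joints(angles): joint-space move.
- move_gripper(opening): finger opening in m; the grip force is fixed at half the most; returns when the fingers have stopped.
- sleep(seconds).
- inverse_kinematics(position, orientation): joint angles nearest the present ones, or None.
- capture(name): name is "scene" or "top" or "wrist"; returns a dict with "image" (400x640x3 uint8, blue, green, red), "range_z" (400x640 float32, m along the optical axis (not along the pixel's ray), 0 where there is no reading), "intrinsics" (3x3 intrinsics, pixels), "R" (3x3) and "t" (3): a world point X has camera coordinates R X + t. Camera axes: x right, y down, z forward; pixel columns grow to the right and rows downward; lengths in m; the calibration is good to about 2 mm. A picture is of the moment at which its call begins.
A pose or a line that the arm cannot do raises PlanningError and nothing moves.
- close_job(): hands the job in; it is judged then, once.
Trained networks look in the newest picture that a camera, given by its name, has taken for a name from the list of things; names that differ only in an ending like _2 or _b are one class to them, and where a whole thing is asked for, a point or a joint stands for the part that bears it (a point fixed in the world has none). Each returns a list of dicts, best first, with "conf" (0 to 1); they miss things now and then, are a little off and sometimes report something else, mostly with a low value. They report only what shows in the picture. A call takes as long as a camera call. They do not tell look-alikes from the thing itself.
- spot_in(camera, query): "xy" ([column, row] in pixels, amid what is visible of it).
- silhouettes(camera, query): "region" (400x640 bool, what is visible of it) and "xy" ([column, row] in pixels, amid what is visible of it).
Readings, each from a call of its own:
- current_clock(): time.
- current_joint_pos(): joint angles.
- current_qvel(): joint speeds.
- current_joint_torque(): joint torques, N m.
- current_position(): TCP position.
- current_orientation(): TCP orientation.
- current_force(): force on the tool from outside, world axes, zero at the start.
- current_torque(): the same for the moment, N m.
- current_finger_gap(): finger opening in m.
- current_grip_force(): force on a finger pad.
Only numpy, scipy, OpenCV 4.12 (cv2) and the standard library are available. Lean on these libraries where they do the work, as an engineer would, in place of code of your own. Each camera call takes 0.05 s, during which the arm holds its last target. There are 200 camera calls.

### The job

Take the copper pipe from the blue sloping rack and lay it gently across the two bricks of the hearth, level in both V rests, with its brass coupling centred over the gap (either way round), and let go. Then take the unlit torch from its yellow rest and rehearse the brazing pass: guide the nozzle tip slowly (about 3 cm per second) about 1 cm above the top of the coupling, along its whole length from the red-banded side to the plain side, without touching the pipe. Finally lay the torch back in its yellow rest as it was, with the pipe still in place and nothing else on the bench disturbed.

Things in the scene. Friction and masses are not known exactly. Their poses are not given: they have to be found in the camera images.
- hearth: Fixed brazing hearth: dark steel plate 300 x 115 x 6 with two red half bricks (102 x 105, tops 71 above bench), gap 80 between them. On each brick a steel 90-degree V rest, open upward, 16 long, 65 from the hearth's middle, mouth 40 wide, top edges 99 above bench. Origin: centre of underside, on the bench; x from brick to brick along both rests, z up.
- hearth_mid (a point): Where the pipe's centre lies when the pipe rests in both V rests with its coupling centred over the gap: 94 above the bench, midway between the bricks.
- pipe: Loose straight copper pipe, 22 diameter, 200 long, 0.3 kg, brass coupling 28 diameter, 70 long around its middle; a red band 20 long marks one end. Origin: on the axis at the middle of the coupling; x along the axis towards the red-banded end. Starts sloping 28 degrees, red end low, in the blue rack.
- joint_red_end (a point): Point on the pipe's axis, 30 from its middle, inside the coupling near its edge on the red-banded side (coupling surface is 14 from the axis).
- joint_plain_end (a point): Same, 30 from the middle on the plain side of the coupling.
- pipe_rack: Blue sloping rack, fixed, rising at 28 degrees towards its -x, two V rests 140 apart, an end stop at the low end. Base plate 210 x 80; top about 190 above the bench. A pipe in it has its centre 125 above the origin, its axis 45 above the sloping board. Origin: on the bench below the pipe's middle; z up.
- torch: Loose unlit pencil torch, 0.25 kg, 185 long: round blue body 24 diameter, 120 long (rear quarter red), thin brass nozzle 65 long. Origin: on the axis at the middle of the blue body, the place to grip; x along the axis towards the nozzle, tip at x = 125. Starts sloping 30 degrees, nozzle low, in the yellow rest.
- torch_tip (a point): The end of the torch's nozzle, on its axis (steel tip 14 diameter).
- torch_rest: Yellow sloping rest of the torch, fixed, rising at 30 degrees towards its -x, two V rests 90 apart under the torch's body, an end stop 3 beyond the nozzle tip at the low end. Origin: on the bench below the middle of the torch's body; z up.
- torch_rest_grip (a point): Where the torch's origin is when it lies in the rest (135 above the bench).
- torch_rest_tip (a point): Where the nozzle tip is when the torch lies in the rest (72 above the bench).
- flux_tin: Bystander, loose, to be left alone: low round tin with yellow label, 68 across, 50 high. Origin at its underside near the middle.
- solder_reel: Bystander, loose, to be left alone: green reel standing on its flange, 60 across, 42 high. Origin at its underside near the middle.
- valve: Bystander, loose, to be left alone: brass ball valve with red lever, 70 long, 53 high. Origin at its underside near the middle.
- wrench: Bystander, loose, to be left alone: flat steel wrench, 160 long, lying. Origin at its underside near the middle.
- elbow: Bystander, loose, to be left alone: bent copper pipe offcut, legs about 100 and 70, 22 thick. Origin at its underside, on the longer leg.
- spray_can: Bystander, loose, to be left alone: blue spray can with yellow label and red cap, 60 across, 150 high. Origin at its underside near the middle.
Mind the look-alikes: they are no part of the job. Several things have the shape of the pipe; the one meant has the colours described above.

How it is judged:
By the outcome, as a careful person would: the job done as asked, in the order asked, and still so for the second after the job is handed in, with the robot touching nothing.
It also fails if it takes over 72 s, if anything falls off the work surface, if the arm or the gripper's body presses on something with over 40 N, if the wrist force passes 120 N, or if a joint passes its speed limit or range.

## Working session

There is one attempt and no reset: what is moved stays moved. The work goes in short steps, each a Python script; the robot and the scene stay as the last script left them, time stands still between calls to the robot, and variables do not carry over. Pictures are saved under pics/ and viewed, at most 10 in all, crops included, and the job is handed in when it is done.

```bash
ls; mkdir -p pics
python3 - <<'E'
from bench import *
import cv2,numpy as np,pickle
d={}
for n in("scene","top"):
    c=capture(n);d[n]=c;cv2.imwrite(f"pics/{n}0.png",c["image"])
    print(n,c["intrinsics"].tolist(),c["R"].tolist(),c["t"].tolist())
    for q in("pipe","pipe_rack","torch","torch_rest","hearth"):
        print(q,[(round(r["conf"],2),np.round(r["xy"]).tolist()) for r in spot_in(n,q)])
pickle.dump(d,open("c0.pkl","wb"))
print(current_clock())
E
```

```text
pics
scene [[415.0025499074992, 0.0, 318.9654265342158], [0.0, 415.0025499074992, 192.6638085265251], [0.0, 0.0, 1.0]] [[-0.5685844495945096, 0.8225324847142007, -0.01233025827756077], [0.6699424261163966, 0.4543026686243425, -0.5871850057435706], [-0.4773770725208581, -0.3421248264459678, -0.8093588411580684]] [0.3690136717296423, -0.30616731465985825, 1.4214398995816284]
pipe [(0.82, [232.0, 127.0]), (0.82, [196.0, 192.0]), (0.71, [270.0, 129.0])]
pipe_rack [(0.79, [274.0, 149.0]), (0.37, [265.0, 129.0])]
torch [(0.64, [441.0, 236.0])]
torch_rest [(0.9, [437.0, 260.0])]
hearth [(0.63, [343.0, 195.0]), (0.4, [269.0, 129.0])]
top [[478.5560892315926, 0.0, 322.61873954138787], [0.0, 478.5560892315926, 198.078031244729], [0.0, 0.0, 1.0]] [[-0.017579401956457345, -0.9998437015226233, 0.0018807318769352651], [-0.9891473616135342, 0.017116845992105306, -0.14592638759411192], [0.14587138732403185, -0.004425619597543664, -0.9892936633029346]] [-0.03385892862696469, 0.6092484168244434, 1.327963366635431]
pipe [(0.89, [480.0, 249.0]), (0.81, [414.0, 236.0]), (0.81, [434.0, 162.0]), (0.55, [212.0, 236.0])]
pipe_rack [(0.62, [402.0, 248.0])]
torch [(0.72, [200.0, 221.0])]
torch_rest [(0.81, [213.0, 237.0])]
hearth [(0.9, [312.0, 242.0])]
0.6
```

View pics/scene0.png

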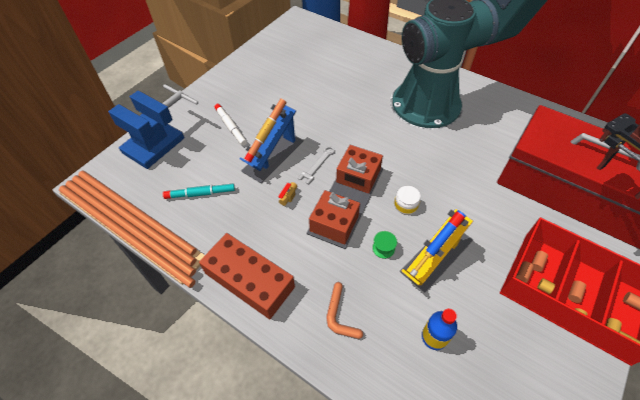

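View pics/top0.png

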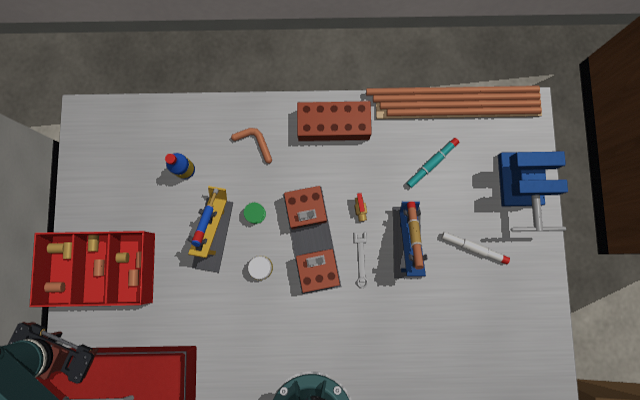

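The scene view shows three pipe-shaped things: white with a red end (230,125), teal with a red end (200,190), and the copper one in the blue rack (267,130). In the top view they are at (475,249), (432,162) and (413,238). The copper pipe in the rack with the brass middle fits the description. I'll fit poses next and confirm with a crop.

```bash
cat > h.py <<'E'
import numpy as np,cv2
from scipy.optimize import least_squares
def cloud(c):
    z=c["range_z"].astype(float);v,u=np.nonzero(z>0);K=c["intrinsics"];zz=z[v,u]
    P=np.stack([(u-K[0,2])/K[0,0]*zz,(v-K[1,2])/K[1,1]*zz,zz],1)
    return (P-c["t"])@c["R"],c["image"][v,u].astype(int)
def px(c,u,v,h):  # world point on plane z=h
    K=c["intrinsics"];o=-c["R"].T@c["t"];d=c["R"].T@np.linalg.solve(K,[u,v,1.]);return o+d*(h-o[2])/d[2]
def near(P,C,c,r,zlo,zhi):
    m=(np.hypot(*(P[:,:2]-c[:2]).T)<r)&(P[:,2]>zlo)&(P[:,2]<zhi);return P[m],C[m]
def ax(yaw,tilt): return np.array([np.cos(yaw)*np.cos(tilt),np.sin(yaw)*np.cos(tilt),-np.sin(tilt)])
def fitcyl(P,rad,c0,yaw0,tilt):
    # cylinder of radius rad(s): params perpendicular offset, z, yaw, tilt
    def res(p):
        a=ax(p[2],p[3]);n=np.array([-np.sin(yaw0),np.cos(yaw0),0])
        o=c0+n*p[0]+np.array([0,0,p[1]]);s=(P-o)@a
        return np.linalg.norm(P-o-np.outer(s,a),axis=1)-rad
    f=least_squares(res,[0,0,yaw0,tilt],loss="soft_l1",f_scale=.002)
    p=f.x;a=ax(p[2],p[3]);o=c0+np.array([-np.sin(yaw0),np.cos(yaw0),0])*p[0]+[0,0,p[1]]
    return o,a,np.degrees(p[2:]),np.median(abs(f.fun))
E
cat > m.py <<'E'
import pickle
from h import *
d=pickle.load(open("c0.pkl","rb"))
Q={n:cloud(d[n]) for n in d}
t=d["top"]
print("bench z",[np.median(near(*Q[n],px(t,360,330,0),.05,-.05,.05)[0][:,2]) for n in Q])
A=[px(t,413,238,.125),px(t,208,225,.135),px(t,312,240,.07)]; print(np.round(A,3).tolist())
for n in Q:
    P,C=Q[n]; B,G,R=C.T
    # pipe
    p,c=near(P,C,A[0],.14,.04,.25); m=(c[:,2]>c[:,0]+25);p,c=p[m],c[m]
    cc=p.mean(0); w=np.linalg.svd(p-cc)[2][0] if len(p)<4000 else np.linalg.svd((p-cc)[::4])[2][0]
    w*=-np.sign(w[2]); yaw=np.arctan2(w[1],w[0]); 
    s=(p-cc)@w; mm=(abs(s)<.028); o,a,ang,e=fitcyl(p[mm],.014,cc-[0,0,.01],yaw,np.radians(28))
    s=(p-o)@a; red=(c[:,2]>3*c[:,1])
    print(n,"pipe",len(p),o.round(4),ang,e,"ext",np.percentile(s,[.5,99.5]),"red",np.percentile(s[red],[5,50,95]) if red.any() else None)
    k=(p-o)-np.outer(s,a); r=np.linalg.norm(k,axis=1)
    print(" r by s",[(round(b,3),round(np.median(r[(s>b-.005)&(s<b+.005)])*1e3,1)) for b in np.arange(-.1,.101,.01) if ((s>b-.005)&(s<b+.005)).sum()>3])
    # torch
    p,c=near(P,C,A[1],.13,.06,.25); m=(c[:,0]>c[:,2]+40)&(c[:,0]>90);p,c=p[m],c[m]
    cc=p.mean(0); w=np.linalg.svd(p-cc)[2][0]; w*=-np.sign(w[2]); yaw=np.arctan2(w[1],w[0])
    o,a,ang,e=fitcyl(p,.012,cc-[0,0,.008],yaw,np.radians(30)); s=(p-o)@a; lo,hi=np.percentile(s,[1,99])
    print(n,"torch",len(p),o.round(4),ang,e,"blue ext",lo,hi,"grip est",(o+a*(hi-.06)).round(4),(o+a*(lo+.03)).round(4))
    # hearth
    p,c=near(P,C,A[2],.19,.064,.077); m=(c[:,2]>c[:,1]+30)&(c[:,2]>c[:,0]+30);p=p[m]
    print(n,"hearth",len(p),np.median(p[:,2]),cv2.minAreaRect((p[:,:2]*1000).astype(np.float32)))
    p,c=near(P,C,A[2],.12,.08,.105); 
    for q in range(2):
        pass
    k=cv2.kmeans(p[:,:2].astype(np.float32),2,None,(3,50,1e-5),5,cv2.KMEANS_PP_CENTERS)[2]; print(" V",len(p),k.round(4).tolist(),p[:,2].max())
im=np.hstack([cv2.resize(d["scene"]["image"][90:180,220:310],(400,400)),cv2.resize(d["top"]["image"][190:290,370:470],(400,400))])
cv2.imwrite("pics/crop1.png",im)
E
python3 m.py
```

```text
bench z [np.float64(0.0009105367762162458), np.float64(-0.001603904718902297)]
[[0.485, -0.283, 0.125], [0.528, 0.261, 0.135], [0.488, -0.013, 0.07]]
scene pipe 595 [ 0.5018 -0.2911  0.1233] [-2.0939289  27.94237993] 0.00096263509081087 ext [-0.10412382  0.0939881 ] red [0.07604225 0.08446358 0.09263879]
 r by s [(np.float64(-0.1), np.float64(10.2)), (np.float64(-0.09), np.float64(11.1)), (np.float64(-0.08), np.float64(11.2)), (np.float64(-0.07), np.float64(11.0)), (np.float64(-0.06), np.float64(11.0)), (np.float64(-0.05), np.float64(10.9)), (np.float64(-0.04), np.float64(13.3)), (np.float64(-0.03), np.float64(13.6)), (np.float64(-0.02), np.float64(14.0)), (np.float64(-0.01), np.float64(13.8)), (np.float64(-0.0), np.float64(14.1)), (np.float64(0.01), np.float64(13.6)), (np.float64(0.02), np.float64(14.1)), (np.float64(0.03), np.float64(13.2)), (np.float64(0.04), np.float64(11.5)), (np.float64(0.05), np.float64(10.8)), (np.float64(0.06), np.float64(11.3)), (np.float64(0.07), np.float64(12.3)), (np.float64(0.08), np.float64(12.2)), (np.float64(0.09), np.float64(12.4))]
scene torch 372 
[... 1153 characters left out ...]
.04), np.float64(11.8)), (np.float64(0.05), np.float64(10.8)), (np.float64(0.06), np.float64(11.2)), (np.float64(0.07), np.float64(10.0)), (np.float64(0.08), np.float64(9.7)), (np.float64(0.09), np.float64(11.7)), (np.float64(0.1), np.float64(11.2))]
top torch 247 [0.5387 0.2749 0.1264] [-10.74837486  29.13362868] 0.0011386300746298143 blue ext -0.07504963111398098 0.04453705682719933 grip est [0.5254 0.2774 0.1339] [0.5    0.2822 0.1483]
top hearth 2325 0.06954788193399315 ((493.81195068359375, -10.150054931640625), (282.6860656738281, 104.022705078125), 10.099929809570312)
 V 193 [[0.42879998683929443, -0.020999999716877937], [0.5565999746322632, 0.0010000000474974513]] 0.10144870267816057
```

View pics/crop1.png

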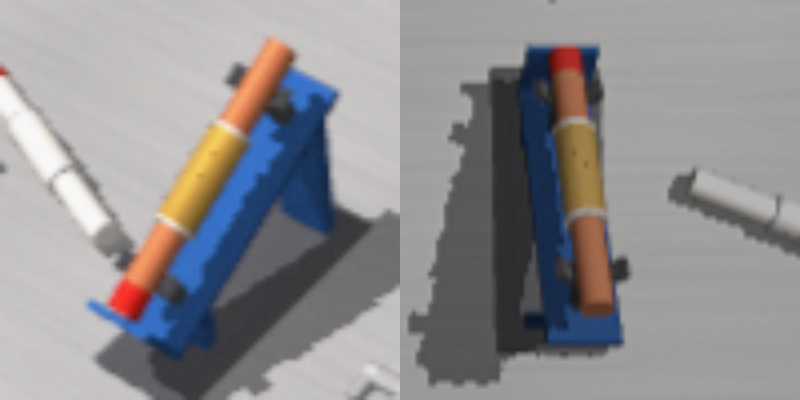

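The crop confirms it: copper body, brass coupling, and the red band at the low end (left crop 128,298; right crop 566,60). Next I'll take closer wrist views on the way to the pipe.

```bash
cat > v.py <<'E'
from bench import *
import pickle,cv2
import numpy as np
q=current_orientation();w={}
print(q)
q=[1,0,0,0] if abs(q[0])>abs(q[1]) else [0,1,0,0]
for k,p in dict(torch=(.50,.27,.36),hearth=(.47,-.01,.36),pipe=(.47,-.29,.36)).items():
    try: move_ptp(p,q)
    except PlanningError as e:
        print(k,e);continue
    sleep(.15);c=capture("wrist");w[k]=c
    print(k,current_clock(),current_joint_pos(),(-c["R"].T@c["t"]).round(3),c["R"][2].round(2))
pickle.dump(w,open("w.pkl","wb"))
im=np.hstack([cv2.resize(w[k]["image"],(400,250)) for k in("torch","hearth")])
cv2.imwrite("pics/w1.png",np.vstack([im,np.hstack([cv2.resize(w["pipe"]["image"],(400,250)),np.zeros((250,400,3),np.uint8)])]))
E
python3 v.py
```

```text
[ 2.04431034e-01  9.78880969e-01 -2.09446979e-05 -3.52674191e-06]
torch 2.3 [ 3.75046440e-01  2.19767693e-01  1.37355979e+00  1.26981855e-04
  1.54895097e+00 -1.19701035e+00] [0.427 0.27  0.522] [ 0.27  0.   -0.96]
hearth 3.5917 [-1.66298649e-01  6.27845173e-02  1.56128716e+00  2.10779933e-04
  1.51761941e+00 -1.73888862e+00] [ 0.397 -0.01   0.523] [ 0.27  0.   -0.96]
pipe 4.875 [-6.75705009e-01  1.93125368e-01  1.40646202e+00  2.84413775e-04
  1.54173962e+00 -2.24843481e+00] [ 0.397 -0.289  0.523] [ 0.27  0.   -0.96]
```

View pics/w1.png

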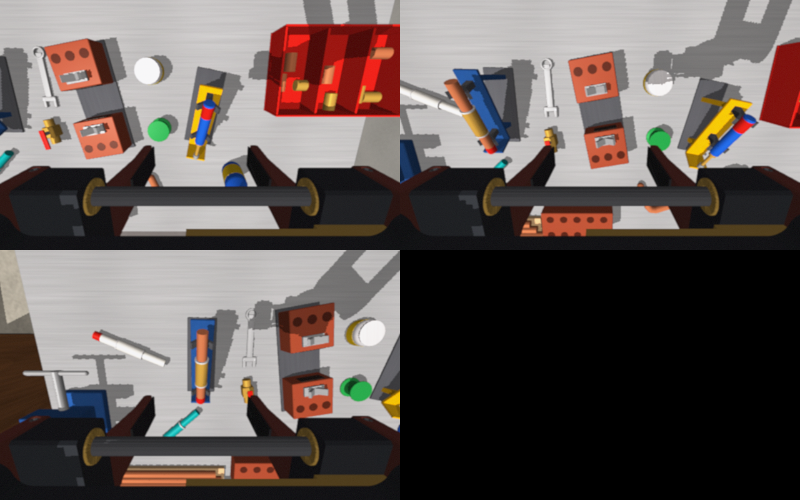

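The wrist views show the torch at (205,110), the hearth at (600,110) and the pipe at (200,365) in the montage. The torch's colours aren't clear, so I'll fit the poses and zoom in on it.

```bash
cat > m2.py <<'E'
import pickle
from h import *
w=pickle.load(open("w.pkl","rb"));d0=pickle.load(open("c0.pkl","rb"))
S={"w":w,"c":d0}
def pipe(c,A=(.496,-.289),r=.125):
    P,C=cloud(c);p,k=near(P,C,np.array(A),r,.05,.25);m=k[:,2]>k[:,0]+25;p,k=p[m],k[m]
    m=abs(p[:,1]-A[1])<.04;p,k=p[m],k[m]
    cc=np.array([*A,.125])
    def res(q):
        a=ax(q[2],q[3]);o=cc+[0,q[0],q[1]];s=(p-o)@a-q[4]
        return np.linalg.norm(p-o-np.outer((p-o)@a,a),axis=1)-.011-.003/(1+np.exp((abs(s)-.035)/.001))
    f=min((least_squares(res,[0,0,0,np.radians(28),s0],loss="soft_l1",f_scale=.001) for s0 in(-.006,0,.006)),key=lambda f:f.cost)
    q=f.x;a=ax(q[2],q[3]);o=cc+[0,q[0],q[1]];s=(p-o)@a
    return len(p),(o+a*q[4]).round(4),np.degrees(q[2:4]).round(2),(np.percentile(s,[.3,99.7])-q[4]).round(4),(np.median(abs(f.fun))*1e3).round(2)
for n,c in(("wp",w["pipe"]),("wh",w["hearth"]),("sc",d0["scene"]),("top",d0["top"])): print(n,"pipe",*pipe(c))
for n,c in(("wh",w["hearth"]),("wp",w["pipe"]),("wt",w["torch"]),("sc",d0["scene"]),("top",d0["top"])):
    P,C=cloud(c);p,k=near(P,C,np.array([.495,-.011]),.17,.064,.077);m=(k[:,2]>k[:,1]+30)&(k[:,2]>k[:,0]+30);p=p[m]
    r=cv2.minAreaRect((p[:,:2]*1000).astype(np.float32));print(n,"hearth",np.round(r[0],1),np.round(r[1],1),round(r[2],2),np.median(p[:,2]).round(4))
    v,k=near(P,C,np.array([.495,-.011]),.1,.082,.105);print("   V",cv2.kmeans(v[:,:2].astype(np.float32),2,None,(3,50,1e-5),5,cv2.KMEANS_PP_CENTERS)[2].round(4).tolist())
c=w["torch"];cv2.imwrite("pics/tz.png",np.hstack([cv2.resize(c["image"][100:270,270:410],(330,400),interpolation=2),cv2.resize(d0["scene"]["image"][200:300,390:480],(330,400),interpolation=2)]))
E
python3 m2.py
```

```text
wp pipe 1989 [ 0.4974 -0.2868  0.1251] [-1.1  27.98] [-0.1014  0.1009] 0.38
wh pipe 2562 [ 0.4975 -0.2868  0.1246] [-1.08 27.95] [-0.1013  0.1002] 0.46
sc pipe 595 [ 0.4969 -0.2908  0.1262] [-1.34 27.89] [-0.0985  0.1   ] 1.1
top pipe 561 [ 0.4964 -0.2881  0.1231] [-1.26 28.03] [-0.1028  0.1001] 1.14
wh hearth [493.8  -8.7] [283.3 104.4] 10.23 0.0716
   V [[0.42980000376701355, -0.019999999552965164], [0.557200014591217, 0.002899999963119626]]
wp hearth [494.1  -9.3] [283.8 105.7] 10.11 0.0722
   V [[0.42890000343322754, -0.017100000753998756], [0.5562999844551086, 0.004999999888241291]]
wt hearth [494.1  -7.8] [283.9 106. ] 10.18 0.071
   V [[0.5582000017166138, 0.0003000000142492354], [0.4311000108718872, -0.022700000554323196]]
sc hearth [495.9 -12. ] [286.8 105.6] 10.46 0.0718
   V [[0.5605000257492065, -0.001500000013038516], [0.4325000047683716, -0.024299999698996544]]
top hearth [493.8 -10.2] [282.7 104. ] 10.1 0.0695
   V [[0.42890000343322754, -0.0215000007301569], [0.5569000244140625, 0.00139999995008111]]
```

```bash
ls pics/tz.png
```

```text
pics/tz.png
```

View pics/tz.png

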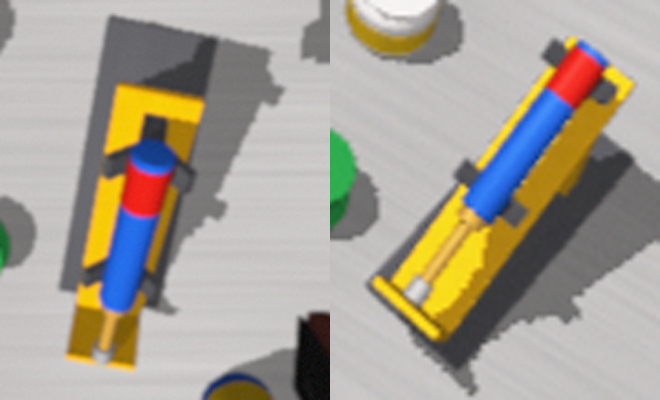

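The torch is blue from end to end with a red band, so its body midpoint can be found from the blue extents. Now I'll fit it and check the IK for the whole plan.

```bash
cat > plan.py <<'E'
import numpy as np
from scipy.spatial.transform import Rotation as Ro
GP=.019
def tool(a,sgn):  # tool x = sgn*a, z perpendicular, downward; quaternion and z axis
    a=np.asarray(a)/np.linalg.norm(a); z=np.array([0,0,-1.]);z-=a*(z@a);z/=np.linalg.norm(z);x=sgn*a
    return Ro.from_matrix(np.stack([x,np.cross(z,x),z],1)).as_quat(),z
def ax(yaw,tilt):
    y,t=np.radians([yaw,tilt]);return np.array([np.cos(y)*np.cos(t),np.sin(y)*np.cos(t),-np.sin(t)])
PIPE=np.array([.4971,-.2878,.125]);PA=ax(-1.15,28)
H=np.array([.4943,-.0098]);HA=ax(10.2,0)
E
cat > m3.py <<'E'
import pickle
from h import *
import plan
from bench import *
w=pickle.load(open("w.pkl","rb"));d0=pickle.load(open("c0.pkl","rb"))
for n,c in(("wt",w["torch"]),("wh",w["hearth"]),("sc",d0["scene"]),("top",d0["top"])):
    P,C=cloud(c);p,k=near(P,C,np.array([.526,.276]),.09,.06,.25);b=(k[:,0]>k[:,2]+40)&(k[:,0]>90);r=(k[:,2]>2.5*k[:,1]);m=b|r;p,k,r=p[m],k[m],r[m]
    o,a,ang,e=fitcyl(p,.012,np.array([.526,.276,.135]),np.radians(-11),np.radians(30));s=(p-o)@a;lo,hi=np.percentile(s,[.5,99.5])
    print(n,len(p),ang,e,lo,hi,(o+a*(lo+hi)/2).round(4),(o+a*(hi-.06)).round(4),"red",np.percentile(s[r],[5,95]))
Q=current_joint_pos()
T=np.array([.526,.276,.135])
for s in(1,-1):
    for nm,c,a in(("pipe",plan.PIPE,plan.PA),("hearth",np.array([*plan.H,.094]),plan.HA),("torch",T,plan.ax(-11,30)),
      *[(f"pass{y}t{t}",np.array([*plan.H,.12])+plan.HA*e-plan.ax(y,t)*.125,plan.ax(y,t)) for y in(-11,10,100,-80) for t in(30,45) for e in(.037,-.037)]):
        q,z=plan.tool(a,s);r=inverse_kinematics(c+z*plan.GP,q);r2=inverse_kinematics(c+z*(plan.GP-.08),q)
        print(s,nm,None if r is None else np.round(r,2),r2 is not None)
E
python3 m3.py
```

```text
wt 1201 [-10.87080393  30.28868047] 0.000415983759060351 -0.05920503790255292 0.06020597430888798 [0.5269 0.2785 0.136 ] [0.5267 0.2786 0.1362] red [-0.05182375 -0.02528663]
wh 1597 [-10.47730367  30.18806065] 0.000532005897473745 -0.05917781737105733 0.059884785429125516 [0.5268 0.2787 0.1366] [0.5264 0.2788 0.1368] red [-0.05214099 -0.02538287]
sc 507 [-11.33636152  30.50399254] 0.0009105209556079016 -0.05634228684558288 0.06106824846945689 [0.5278 0.2748 0.1357] [0.5268 0.2751 0.1364] red [-0.05058449 -0.02474206]
top 337 [-10.73201886  29.81670782] 0.0012475048432838871 -0.06090963919031147 0.059406332665987126 [0.5256 0.2773 0.1342] [0.5257 0.2773 0.1342] red [-0.05078105 -0.02606249]
1 pipe [-0.51  0.69  1.35 -0.22  1.55  1.14] True
1 hearth [-0.16  0.4   1.89 -0.    0.84  1.23] True
1 torch [0.24 0.7  1.3  0.21 1.62 1.96] True
1 pass-11t30 [-0.14  0.47  1.62  0.02  1.57  1.61] True
1 pass-11t30 [-0.19  0.39  1.78  0.    1.5   1.57] True
1 pass-11t45 [-0.15  0.63  1.42  0.03  1.88  1.61] True
1 pass-11t45 [-0.19  0.54  1.59  0.    1.79  1.57] True
1 pass10t30 [-0.1   0.47  1.62
[... 1002 characters left out ...]
   1.79 -1.57] True
-1 pass10t30 [-0.1   0.47  1.62 -0.14  1.56 -1.81] True
-1 pass10t30 [-0.14  0.39  1.78 -0.15  1.48 -1.83] True
-1 pass10t45 [-0.06  0.63  1.42 -0.17  1.87 -1.79] True
-1 pass10t45 [-0.09  0.54  1.6  -0.19  1.77 -1.8 ] True
-1 pass100t30 [-0.    0.38  1.8  -0.64  0.97 -2.95] False
-1 pass100t30 [-0.03  0.29  1.95 -0.67  0.91 -2.92] True
-1 pass100t45 [ 0.18  0.43  1.82 -0.9   1.12 -2.62] True
-1 pass100t45 [ 0.18  0.35  1.97 -0.93  1.07 -2.56] True
-1 pass-80t30 [-0.26  0.41  1.74  0.49  1.27 -0.65] True
-1 pass-80t30 [-0.33  0.32  1.89  0.48  1.24 -0.74] True
-1 pass-80t45 [-0.41  0.49  1.69  0.63  1.49 -0.81] True
-1 pass-80t45 [-0.49  0.42  1.83  0.59  1.46 -0.91] True
```

```bash
cat > s1.py <<'E'
from bench import *
from plan import *
q,z=tool(PA,-1);g=PIPE+z*GP
move_gripper(.06)
move_ptp(g-z*.09,q); servo_line(g-z*.02,q,rate=.15); print(servo_line(g,q,rate=.06,contact_N=8))
f0=current_force();move_gripper(.0);print(current_finger_gap(),current_grip_force(),f0,current_force(),current_clock())
servo_line(current_position()-z*.05,q,rate=.08);servo_line(current_position()+np.array([0,0,.07]),q,rate=.15)
print(current_finger_gap(),current_force(),current_clock())
q,z=tool(HA,-1)
move_ptp([*H,.24],q);sleep(.3)
import pickle
c={n:capture(n) for n in("scene","top")};pickle.dump(c,open("c1.pkl","wb"))
print(current_position(),current_finger_gap(),current_clock())
import cv2
cv2.imwrite("pics/h1.png",np.hstack([cv2.resize(c[n]["image"][a:a+130,b:b+130],(400,400)) for n,a,b in(("scene",100,270),("top",170,250))]))
E
python3 s1.py
```

```text
False
0.02690715539373308 30.00029683113098 [ 0.36732746 -0.37580056 -0.47175892] [-0.58692876  1.01553905  1.00046387] 7.9833
0.027183307755483315 [-0.72284237 -0.74973639 -4.10582496] 9.375
[ 0.4945378  -0.01027258  0.23974139] 0.027612574947158144 10.8583
```

```bash
cat > m4.py <<'E'
import pickle
from h import *
def pfit(c,cc,yaw=10.,lo=.0,hi=.3):
    P,C=cloud(c);p,k=near(P,C,np.array(cc),.115,cc[2]-.012,cc[2]+.016);a=np.array([np.cos(np.radians(yaw)),np.sin(np.radians(yaw)),0])
    n=np.array([-a[1],a[0],0]);m=(k[:,2]>k[:,0]+30)&(abs((p-cc)@n)<.018);p,k=p[m],k[m]
    def res(q):
        A=np.array([np.cos(q[2])*np.cos(q[3]),np.sin(q[2])*np.cos(q[3]),-np.sin(q[3])]);o=cc+n*q[0]+[0,0,q[1]];s=(p-o)@A-q[4]
        return np.linalg.norm(p-o-np.outer((p-o)@A,A),axis=1)-.011-.003/(1+np.exp((abs(s)-.035)/.001))
    f=min((least_squares(res,[0,0,np.radians(yaw),0,s0],loss="soft_l1",f_scale=.001) for s0 in(-.006,0,.006)),key=lambda f:f.cost)
    q=f.x;A=np.array([np.cos(q[2])*np.cos(q[3]),np.sin(q[2])*np.cos(q[3]),-np.sin(q[3])]);o=cc+n*q[0]+[0,0,q[1]];s=(p-o)@A
    red=k[:,2]>3*k[:,1]
    return len(p),(o+A*q[4]).round(4),np.degrees(q[2:4]).round(2),"ext",(np.percentile(s,[.3,99.7])-q[4]).round(4),"red",(np.median(s[red])-q[4]).round(3),(np.median(abs(f.fun))*1e3).round(2)
if __name__=="__main__":
    c=pickle.load(open("c1.pkl","rb"))
    for n in c: print(n,*pfit(c[n],np.array([.4943,-.0098,.259])))
E
python3 m4.py
```

```text
scene 453 [ 0.4941 -0.0126  0.2585] [ 9.11 -0.23] ext [-0.0248  0.1024] red 0.096 0.84
top 263 [ 0.4962 -0.0098  0.2558] [10.76  0.65] ext [-0.1027 -0.0324] red nan 0.92
  return _methods._mean(a, axis=axis, dtype=dtype,
  ret = ret.dtype.type(ret / rcount)
```

```bash
cat > s2.py <<'E'
from bench import *
from plan import *
import pickle
from m4 import pfit
q,z=tool(HA,-1)
servo_line([*H,.092],q,rate=.12)
print(servo_line([*H,.070],q,rate=.02,contact_N=4),current_position(),current_force())
move_gripper(.048);sleep(.2);p=current_position()
servo_line([p[0],p[1],.15],q,rate=.12);servo_line([H[0]-.06,H[1]-.01,.30],q,rate=.25)
sleep(.1);c={n:capture(n) for n in("wrist","scene","top")};pickle.dump(c,open("c2.pkl","wb"));print(current_clock())
for n in c:
    try: print(n,*pfit(c[n],np.array([*H,.094])))
    except Exception as e: print(n,e)
import cv2
cv2.imwrite("pics/p2.png",c["wrist"]["image"])
E
python3 s2.py
```

```text
True [ 0.49412538 -0.00951737  0.07613619] [1.33875365 0.99222611 2.36547415]
15.55
wrist 2599 [ 0.494  -0.0087  0.0946] [10.21 -0.07] ext [-0.1002  0.0984] red 0.09 0.39
scene 551 [ 0.4932 -0.0126  0.0947] [10.31 -0.17] ext [-0.0987  0.1029] red 0.097 0.83
top 159 [ 0.3012 -0.0398  0.0915] [ 9.28 -0.41] ext [0.2356 0.2933] red 0.286 1.37
```

View pics/p2.png

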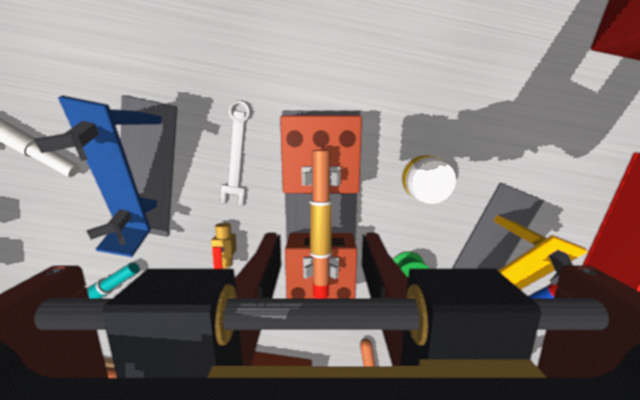

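The pipe lies level in both V rests (tilt under 0.2°) and centred. In the wrist view the coupling is at (320,230), mid-gap, with the red end at (320,290), towards +x. Next I'll pick up the torch.

```bash
cat >> plan.py <<'E'
T=np.array([.5266,.2778,.1350]);TA=ax(-10.9,30)
BA=ax(10.2,40)
def tippose(tip,a=BA,off=0.): # TCP pose putting torch tip at tip
    q,z=tool(a,-1);return tip-a*(.125+off)+z*GP,q
E
cat > s3.py <<'E'
from bench import *
from plan import *
import pickle
from h import cloud,near,fitcyl
q,z=tool(TA,-1);g=T+z*GP
move_gripper(.05)
move_ptp([.45,.14,.30],q)
move_ptp(g-z*.10,q);servo_line(g-z*.02,q,rate=.15);print(servo_line(g,q,rate=.06,contact_N=8))
move_gripper(0.);p=current_position();print(current_finger_gap(),current_grip_force(),p,current_force(),current_clock())
np.save("tg.npy",np.r_[p,q])
servo_line(p-z*.05,q,rate=.08);servo_line(current_position()+np.array([0,0,.06]),q,rate=.15)
tip=np.array([*H,.17])+HA*.045
P,qb=tippose(tip);move_ptp(P,qb);sleep(.3)
c={n:capture(n) for n in("scene","top")};pickle.dump(c,open("c3.pkl","wb"))
print(current_position(),P,current_finger_gap(),current_force(),current_clock())
z=tool(BA,-1)[1];o0=current_position()-z*GP;print("expected origin",o0)
for n in c:
    X,C=cloud(c[n]);x,k=near(X,C,o0,.09,.1,.36);b=(k[:,0]>k[:,2]+40)&(k[:,0]>90);r=k[:,2]>2.5*k[:,1];x=x[b|r]
    m=np.linalg.norm(np.cross(x-o0,BA),axis=1)<.03;x=x[m]
    o,a,ang,e=fitcyl(x,.012,o0,np.radians(10.2),np.radians(40));s=(x-o)@a;print(n,len(x),o.round(4),ang,e,np.percentile(s,[.5,99.5]))
import cv2
cv2.imwrite("pics/t3.png",np.hstack([cv2.resize(c[n]["image"][a:a+130,b:b+130],(400,400)) for n,a,b in(("scene",110,280),("top",170,250))]))
E
python3 s3.py
```

```text
False
0.023575399570267375 29.999925792217255 [0.51742401 0.27950818 0.11866859] [ 0.08274739 -0.30430726  1.05172663] 19.0
[ 0.43247364 -0.02066624  0.23577554] [ 0.43232666 -0.02095076  0.23579361] 0.023611958255397747 [-0.41600483 -0.33228285 -1.8997441 ] 21.9083
expected origin [ 0.44449358 -0.01850352  0.25033038]
scene 157 [ 0.4451 -0.0216  0.2519] [10.06362374 40.51547225] 0.0009013068107341926 [-0.0578158   0.06030862]
top 293 [ 0.4446 -0.0189  0.2485] [10.42218544 40.49911735] 0.0009377413375202624 [-0.06209162  0.0281067 ]
```

View pics/t3.png

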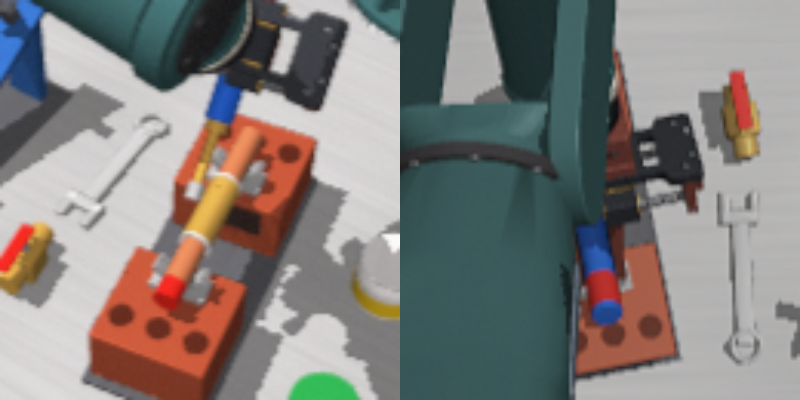

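Scene crop: the torch is held nozzle-down over the pipe, with its tip at about (200,190), and the pipe hasn't moved. The grip is within about 1 mm. Now the pass and the return.

```bash
cat > s4.py <<'E'
from bench import *
from plan import *
import pickle
b=np.array([*H,.1205])
def L(tip,**k): P,q=tippose(tip);return servo_line(P,q,**k)
L(b+HA*.045+[0,0,.01],rate=.08);L(b+HA*.045,rate=.03)
t=current_clock();print("touch",L(b-HA*.045,rate=.03,contact_N=6),current_clock()-t,current_force())
L(b-HA*.045+[0,0,.06],rate=.1)
c=capture("scene");pickle.dump({"scene":c},open("c4.pkl","wb"))
tg=np.load("tg.npy");p,q=tg[:3],tg[3:];z=tool(TA,-1)[1]
move_ptp(p-z*.05+[0,0,.06],q);sleep(.2)
servo_line(p-z*.05,q,rate=.12);servo_line(p-z*.012,q,rate=.1)
print("contact",servo_line(p+z*.002,q,rate=.02,contact_N=4),current_position()-p,current_force())
print(current_finger_gap(),current_clock())
move_gripper(.046);sleep(.2);servo_line(current_position()-z*.09,q,rate=.12)
move_ptp([.46,.16,.36],[0,1,0,0]);sleep(.2)
c={n:capture(n) for n in("wrist","scene","top")};pickle.dump(c,open("c5.pkl","wb"));print(current_clock(),current_position())
import cv2
cv2.imwrite("pics/f.png",np.vstack([cv2.resize(c["wrist"]["image"],(480,300)),cv2.resize(c["scene"]["image"],(480,300))]))
from m4 import pfit
from h import cloud,near,fitcyl
for n in c:
  try:
    print(n,*pfit(c[n],np.array([*H,.094])))
    X,C=cloud(c[n]);x,k=near(X,C,np.array([.526,.276]),.09,.06,.25);m=((k[:,0]>k[:,2]+40)&(k[:,0]>90))|(k[:,2]>2.5*k[:,1]);x=x[m]
    o,a,ang,e=fitcyl(x,.012,np.array([.526,.276,.135]),np.radians(-11),np.radians(30));s=(x-o)@a;lo,hi=np.percentile(s,[.5,99.5]);print(" torch",ang,lo,hi,(o+a*(lo+hi)/2).round(4))
  except Exception as e: print(n,e)
E
python3 s4.py
```

```text
touch False 3.1499999999999986 [-0.04510063  0.08479055 -1.69134411]
contact True [-3.34069613e-05 -1.43178961e-05 -2.21279810e-05] [ 1.49797434e+00 -4.15768984e-03  4.84215285e+00]
0.0235020706511104 30.325
33.25 [0.46049911 0.16011202 0.35889512]
wrist 2246 [ 0.4943 -0.0085  0.0942] [10.21 -0.09] ext [-0.0997  0.099 ] red 0.09 0.46
 torch [-10.72616422  30.22978944] -0.0592849988979187 0.0588674418663405 [0.5264 0.2788 0.1365]
scene 557 [ 0.4946 -0.0124  0.0949] [10.23 -0.04] ext [-0.0995  0.1013] red 0.096 0.88
 torch [-10.87310108  30.20809306] -0.05621827597441563 0.06086836937434522 [0.5278 0.2748 0.1358]
top 590 [ 0.4929 -0.0099  0.0924] [10.13 -0.05] ext [-0.0992  0.0988] red 0.092 1.22
top index -1 is out of bounds for axis 0 with size 0
  return _methods._mean(a, axis=axis, dtype=dtype,
  ret = ret.dtype.type(ret / rcount)
```

View pics/f.png

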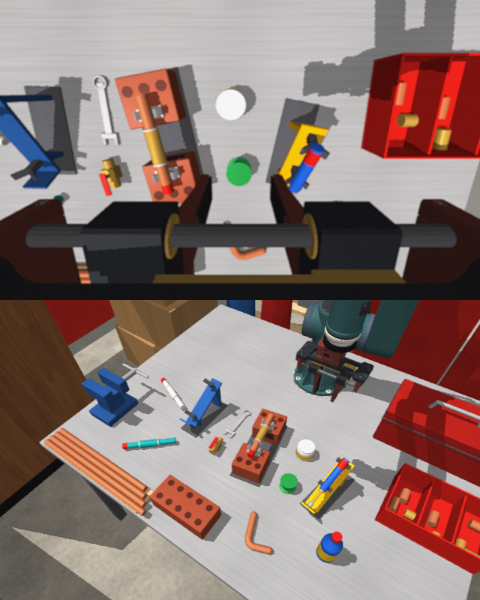

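The final pictures show the pipe level and centred on the hearth (scene 258,440). The torch is back in its rest (scene 335,475) to within 1 mm, and the bystanders haven't moved.

```bash
python3 -c "
from bench import *
print(close_job())"
```

```text
the job is handed in; nothing more can be done
None
```

The job is handed in at about 33 s: the pipe lies level and centred in both V rests, the torch made its pass from the red side to the plain side at about 3 cm/s and 1 cm above the coupling with no contact felt, and it is back in its yellow rest with the other things undisturbed.

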